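Push an offcut through the flap of the scrap chute

ROBOT

A 6-joint arm with a two-finger parallel gripper is mounted at the origin on the work surface. World frame = base frame: x ahead of the robot, y to its left, z up, the work surface at z = 0. Lengths are in mm, angles in rad, forces in N, time in s.
With the tool pointing down it reaches from about 275 to 1000 mm from the base axis. Payload 8.4 kg.
Tool frame: the origin (TCP) lies between the finger pads; the fingertips stand r.tips_ahead ahead of it and the grasp point (between the pads) lies 6 mm ahead of it (r.tips_ahead is the distance from the TCP to the fingertips, in mm); z points along the fingers, y is the line along which they close (so a half turn about z gives the same grasp; the last joint's range is limited). The gripper opens to 85 mm and grips with 20 to 120 N. Pads are 22 mm wide; open, the fingers measure 114 mm over their backs; the gripper's body (76 mm by 85 mm) begins 54 mm behind the grasp point. The pads swing forward as they close: fully open they stand 13 mm farther back than shut.
Start: joints at [-1.225, 0.353, 1.633, -0, 1.155, -0.002], TCP at [213.018, -587.581, 256.281] pointing down, gripper open.
Joint ranges: [-2.63, 2.63], [-0.92, 2.1], [0.06, 2.66], [-1.3, 4.44], [0, 2.69], [-3.02, 3.02]. Speed limits (rad/s): [2.22, 2.22, 2.79, 3.14, 3.14, 3.14].

INTERFACE

Orientations are given as [roll, pitch, yaw] about the fixed x, y, z axes, in that order (R = Rz(yaw) Ry(pitch) Rx(roll)).
In Python, from rig import r gives the robot as it stands.
- The arm moves only by the tool carry_out, never from a script. Its arguments are lists of equal length, an entry for each row: "delta_pos": the shift along the tool's x, y, z in m, a list of three; "rot": the turn, a rotation vector about the tool's x, y, z in degrees, a list of three. A call has 1 to 8 rows; each row is the pose to reach, as a shift and turn from the pose commanded when the call began, along the tool's axes at that moment; what a row does not reach only later rows make up. A row lasts 1/8 s, in which the tool goes at most 62.5 mm and 10.7 degrees, less where a joint would pass 70% of its speed; a pose out of reach is approached as far as the arm can. A call with a gripper value outside its range is refused whole. "claw" is the finger opening in m, from 0 to 0.0854, set as the call begins (left out, the last holds). The fingers move at their own pace and stop on an object; "grip_force" is the grip in N (left out, the last holds). Time passes only in rows, so rows that repeat a pose let the fingers close. It gives the time, the measured TCP pose, the force, the opening and the grip force at its end, in the units of the state.
- r.sense(): the state, without advancing time (a new reading comes with each control period).
- r.grab_frame(name): name is "side" or "top"; returns the picture (480x640x3 uint8, blue, green, red); there is no depth.
- r.camera_info(name): a dict with "fx", "fy", "cx", "cy" (pixels), "pose" (4x4, takes a point from camera to world coordinates). Camera axes: x right, y down, z forward; pixel columns grow to the right and rows downward; lengths in mm; the calibration is good to about 2 mm. A picture is of the moment at which its call begins. camera_info takes no time and is no camera call.
- r.sign_off(): hands the job in; it is judged then, once.
Trained networks look in the newest picture that a camera, given by its name, has taken for a name from the list of things; names that differ only in an ending like _2 or _b are one class to them, and where a whole thing is asked for, a point or a joint stands for the part that bears it (a point fixed in the world has none). Each returns a list of dicts, best first, with "p" (0 to 1); they miss things now and then, are a little off and sometimes report something else, mostly with a low value. They report only what shows in the picture. A call takes as long as a camera call.
- r.recognise(thing, camera): "box" ([left, top, right, bottom] in pixels, round what is visible of it).
- r.cut_out(thing, camera): "mask" (480x640 bool, what is visible of it) and "box" ([left, top, right, bottom] in pixels, round what is visible of it).
The state is a dict: "clock": time; "qpos": joint angles; "qvel": joint speeds; "joint_efforts": joint torques, N m; "eef_pos": TCP position; "tcp_rot": TCP orientation; "contact_force": force on the tool from outside, world axes, zero at the start; "wrist_torque": the same for the moment, N m; "opening": opening from 0.0 (shut) to 1.0 (fully open); "grasp_force": force on a finger pad.
Only numpy, scipy, OpenCV 4.12 (cv2) and the standard library are available. Lean on these libraries where they do the work, as an engineer would, in place of code of your own. Each camera call takes 0.05 s, during which the arm holds its last target. There are 200 camera calls.

TASK

Clear the wooden offcut off the chute's deck: without gripping it or picking it up, push it gently with the fingertips through the red hanging flap until it slides down into the chute's bin. Then draw the fingers back so that the flap swings fully shut, and leave the pencil and the other things on the bench where they are. Do not force the flap.

Things in the scene. Friction and masses are not known exactly. Their poses are not given: they have to be found in the camera images.
- chute: Plywood scrap chute fixed to the bench. Origin on the bench surface straight below the flap's hinge rod, mid-width; +x is the way the offcut travels (infeed deck at -x, flap at x = 0, bin at +x), +y left of that way, z up. The deck is a flat grey board 110 mm above the bench, x -230 to +20 mm, y -100 to +100 mm
- fence_face (a point): Point on top of the fence's guiding face, at chute x = -120, y = -40 mm; axes as the chute's. The fence is a wooden strip on the deck, 22 mm high, 18 mm thick, from chute x = -230 to -15 mm, flush with the inner face of the flap's -y cheek. Behind it is a ledge of the deck 42 mm wide
- bin (a point): Middle of the bin's floor, 10 mm above the bench. Open-topped plywood bin past the flap, inside 84 mm wide and reaching to chute x = 248 mm, walls 130 mm above the bench; steel slide at its near end
- offcut: Pale wooden block, 100 long (its x) x 50 wide (its y) x 30 mm high, 0.09 to 0.16 kg, lying loose on the deck between the fence and the deck's +y edge, turned by up to 0.3 rad from the lane. Origin at the centre of its underside. It slides on the deck when pushed with about 1 N
- flap (a joint): Angle of the red flap in rad: 0 hanging straight down (shut, against its stop), up to 1.45 swung up towards the bin. Flap panel 74 wide x 5 thick x 64 mm high, 35 g, free on its hinge rod: it gives way to a push of less than 1 N towards the bin only, and falls shut by its own weight
- flap_hinge (a point): Centre of the flap's 8 mm hinge rod at chute x = 0, 72 mm above the deck; axes as the chute's. The rod spans two wooden cheeks (chute x -25 to +25 mm, inner faces at y = -40 and +40 mm, 14 mm thick, tops 78 mm above the deck): an opening 80 mm wide. Nothing else is above it
- flap_edge (a point): Middle of the flap's lower edge; 4 mm above the deck when shut
- drop_edge (a point): Middle of the drop edge at the deck's end, 20 mm beyond the hinge rod, deck height. From it a polished steel slide falls at 41 degrees into the bin. The offcut tips and slides down by itself soon after its middle passes this edge, when its rear end is still about 30 mm short of the hinge rod; push on until it goes
- pencil: Red carpenter's pencil, 140 x 9 x 8 mm, lying along the ledge behind the fence, origin at the centre of its underside. Leave alone
- tape: Yellow tape measure, 66 x 36 x 60 mm high, on the bench beside the bin. Origin at the centre of its underside. Leave alone
- screws: Glass screw jar with a steel cap, 64 mm wide, 75 mm high, on the bench on the other side of the bin. Origin at the centre of its underside. Leave alone
- square: Try square, stock 120 x 22 x 18 mm of dark wood, steel blade 200 mm, flat on the bench to the left. Origin at the centre of the stock's underside. Leave alone
- glue: White glue bottle, 60 mm wide, 170 mm high, on the bench to the right. Origin at the centre of its underside. Leave alone
- screwdriver: Screwdriver with a wooden handle, about 200 mm long, origin below its middle, lying on the bench to the right. Leave alone
- mallet: Wooden mallet lying on the bench at the far right, handle 230 mm long, head 75 x 110 x 60 mm. Origin on the bench below the middle of the handle. Leave alone

How it is judged (in metres and radians):
On the way, in this order (a step that is already met when the one before it is completed fails the run):
1. the offcut's front end is under the opened flap (value of joint flap above 0.3 rad and x of offcut in the frame of chute between -0.045 and 0.05 m), for 0.05 s.
2. the offcut has passed the drop edge and gone down into the bin (x of offcut in the frame of chute above 0.065 m and z of offcut in the frame of chute below 0.095 m), for 0.05 s.
At the end, for the whole second after the job is handed in: The offcut rests inside the bin, its origin at least 45 mm beyond the drop edge and 15 mm below deck height; the flap hangs shut (below 0.06 rad) (all of step 2 and value of joint flap below 0.06 rad and x of offcut in the frame of chute below 0.25 m and y of offcut in the frame of chute between -0.05 and 0.05 m and linear speed of offcut below 0.02 m/s); the robot touches nothing.
It fails at once if the offcut is lifted more than 18 mm off the deck (z of offcut in the frame of chute above 0.128 m).
It fails at once if the offcut is gripped hard or rammed (more than 30 N from the fingers) (contact force between the fingers and offcut above 30 N).
It fails at once if the flap is forced (more than 15 N from the fingers or arm) (contact force between any of the fingers, the arm and flap above 15 N).
It fails at once if a bystander is moved more than 25 mm (distance of any of pencil, tape, screws, square, glue, screwdriver, mallet from where it was at the start of the episode above 0.025 m).
It also fails if it takes over 53 s, if anything falls off the work surface, if the arm or the gripper's body presses on something with over 40 N, if the wrist force passes 120 N, or if a joint passes its speed limit or range.

## Working session

There is one attempt and no reset: what is moved stays moved. The work goes in short steps, Python scripts to look and compute and a tool call to move; the robot and the scene stay as the last step left them, time stands still between calls to the robot, and variables do not carry over. Pictures are saved under pics/ and viewed, at most 10 in all, crops included, and the job is handed in when it is done.

Besides the shell and the picture viewer there is one more tool, called after "Emit:" as name(argument=value, ...) on one line, values as JSON. carry_out: Moves the arm, as the interface text tells. Its arguments: {"type":"object","properties":{"delta_pos":{"type":"array","items":{"type":"array","items":{"type":"number"}}},"rot":{"type":"array","items":{"type":"array","items":{"type":"number"}}},"claw":{"type":"number"},"grip_force":{"type":"number"}},"required":["delta_pos","rot"]}

```bash
mkdir -p pics; ls
python3 - <<'E'
from rig import r
import cv2,numpy as np
s=r.sense(); print(s['clock'],s['eef_pos'],s['tcp_rot'],s['opening'],r.tips_ahead)
for c in("side","top"):
    cv2.imwrite(f"pics/{c}0.png",r.grab_frame(c)); i=r.camera_info(c); print(c,{k:np.round(v,3).tolist() for k,v in i.items()})
    for t in("offcut","flap","chute","pencil"):
        print(t,[(np.round(d['box']).tolist(),round(d['p'],2)) for d in r.recognise(t,c)[:2]])
E
```

```text
pics
0.0 [ 212.8661666  -587.18149757  255.56150352] [-3.14022053e+00 -1.19511969e-05  3.47772343e-01] 0.9991781183689638 25.0
side {'fx': 620.341, 'fy': 620.341, 'cx': 318.142, 'cy': 244.915, 'pose': [[-0.942, -0.258, 0.214, 179.515], [-0.335, 0.719, -0.608, 962.353], [0.003, -0.645, -0.764, 1388.82], [0.0, 0.0, 0.0, 1.0]]}
offcut [([314.0, 194.0, 336.0, 232.0], 0.85)]
flap [([289.0, 236.0, 321.0, 258.0], 0.91), ([284.0, 121.0, 376.0, 170.0], 0.6)]
chute [([255.0, 188.0, 363.0, 368.0], 0.61)]
pencil [([278.0, 208.0, 298.0, 242.0], 0.65)]
top {'fx': 434.754, 'fy': 434.754, 'cx': 312.899, 'cy': 240.417, 'pose': [[-0.031, -0.993, 0.11, 427.314], [-0.999, 0.03, -0.016, -31.42], [0.013, -0.111, -0.994, 1195.909], [0.0, 0.0, 0.0, 1.0]]}
offcut [([334.0, 221.0, 380.0, 253.0], 0.84)]
flap [([289.0, 221.0, 298.0, 248.0], 0.55)]
chute [([188.0, 193.0, 388.0, 279.0], 0.8), ([49.0, 284.0, 138.0, 330.0], 0.25)]
pencil [([300.0, 201.0, 353.0, 210.0], 0.78), ([334.0, 220.0, 378.0, 254.0], 0.21)]
```

Run:
```python
import cv2
t=cv2.imread("pics/top0.png");s=cv2.imread("pics/side0.png")
cv2.imwrite("pics/top0c.png",cv2.resize(t[180:300,180:400],None,fx=3.6,fy=3.6,interpolation=2))
cv2.imwrite("pics/side0c.png",cv2.resize(s[170:390,230:400],None,fx=2.7,fy=2.7,interpolation=2))
```

```text
(no output)
```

View pics/top0c.png

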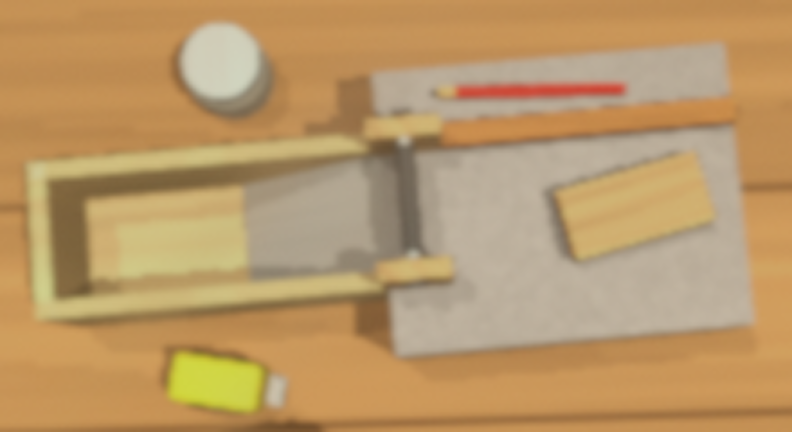

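View pics/side0c.png

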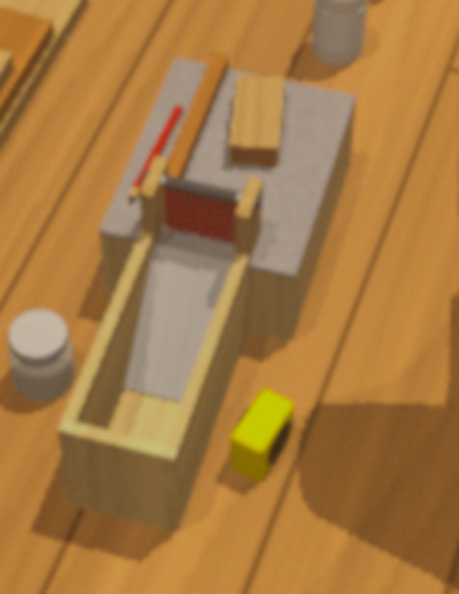

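View pics/top0.png

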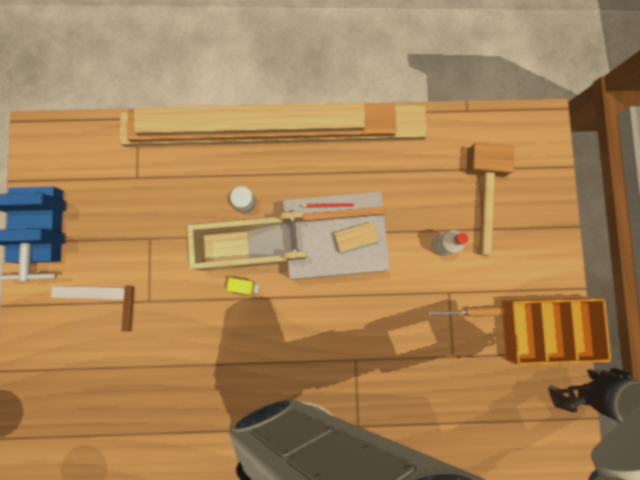

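The top view shows the deck with crop corners (724,43), (752,325), (397,356) and (372,73), and the offcut top at (555,190), (695,152), (715,218) and (577,260). Travel is towards image left, and the fence and pencil are on the upper side.

```bash
cat > h.py <<'E'
import numpy as np
from rig import r
def ray(c,px,z):
    i=r.camera_info(c);P=np.array(i['pose']);px=np.atleast_2d(px).astype(float)
    d=np.c_[(px[:,0]-i['cx'])/i['fx'],(px[:,1]-i['cy'])/i['fy'],np.ones(len(px))]@P[:3,:3].T
    return P[:3,3]+d*((z-P[2,3])/d[:,2])[:,None]
def fit(A,B):
    a,b=A.mean(0),B.mean(0);M=(A-a).T@(B-b);th=np.arctan2(M[0,1]-M[1,0],M[0,0]+M[1,1])
    R=np.array([[np.cos(th),-np.sin(th)],[np.sin(th),np.cos(th)]]);return th,R,b-R@a,B-(A@R.T+b-R@a)
E
python3 - <<'E'
from h import *
crop=lambda l:(np.array(l)+.5)/3.6+180-.5
W=ray("top",crop([(724,43),(752,325),(397,356),(372,73)]),110)[:,:2]
th,R,t,res=fit(np.array([[-230,-100],[-230,100],[20,100],[20,-100.]]),W)
print("chute",th,t,res.round(1).tolist())
O=ray("top",crop([(555,190),(695,152),(715,218),(577,260)]),140)[:,:2]
C=(O-t)@R
th2,_,c,res=fit(np.array([[50,-25],[-50,-25],[-50,25],[50,25.]]),C)
print("offcut in chute",th2,c,res.round(1).tolist()); print(C.round(1).tolist())
# side check
i=r.camera_info("side");P=np.linalg.inv(np.array(i['pose']))
for p in [(0,40,182),(0,-40,182),(248,42,130)]:
    w=np.r_[R@np.array(p[:2])+t,p[2],1];q=P@w;print(p,w.round(0),((q[0]*i['fx']/q[2]+i['cx']-230)*2.7,(q[1]*i['fy']/q[2]+i['cy']-170)*2.7))
E
```

```text
chute 1.6273294344700415 [554.9594926   -2.00246043] [[0.1, -0.1], [-0.1, 1.5], [0.2, -1.3], [-0.2, -0.1]]
offcut in chute 0.19559184593631995 [-152.49236821   12.73868137] [[-0.2, -0.1], [0.1, 1.5], [0.9, -1.2], [-0.9, -0.2]]
[[-98.8, -2.1], [-196.6, -20.0], [-205.5, 26.3], [-109.2, 46.7]]
(0, 40, 182) [515.  -4. 182.   1.] (np.float64(242.36955005383464), np.float64(197.8059964941703))
(0, -40, 182) [595.   0. 182.   1.] (np.float64(161.79934522491948), np.float64(179.6016531481517))
(248, 42, 130) [499. 243. 130.   1.] (np.float64(165.0067358279307), np.float64(443.5898274408658))
```

The side view agrees with the fitted chute pose. Flap and offcut are where expected, with the offcut at chute (-152, 13) and turned 0.2 rad. Next I move behind the offcut at height, with the fingers at 25 mm opening as a flat pusher.

Emit:
carry_out(delta_pos=[[0.0555,-0.0236,0],[0.111,-0.0472,0],[0.1665,-0.0708,0],[0.222,-0.0945,0],[0.2775,-0.118,0],[0.333,-0.1417,0],[0.3885,-0.1653,0],[0.444,-0.189,0]], rot=[[0,0,-9.2],[0,0,-18.4],[0,0,-27.5],[0,0,-36.6],[0,0,-45.8],[0,0,-55],[0,0,-64.1],[0,0,-73.3]], claw=0.025)

```text
clock: 1.5
eef_pos: [567.4, -257.1, 256.5]
tcp_rot: [3.141, 0.0, 1.633]
contact_force: [1.2, -1.0, 0.4]
opening: 0.292
grasp_force: 0.0
```

Emit:
carry_out(delta_pos=[[0,0,0],[0,0,0],[0,0,0]], rot=[[0,6,0],[0,12,0],[0,12,0]])

```text
clock: 1.88
eef_pos: [566.0, -259.6, 255.6]
tcp_rot: [-3.141, -0.209, 1.625]
contact_force: [0.3, -0.4, -0.1]
opening: 0.292
grasp_force: 0.0
```

```bash
cat >> h.py <<'E'
th=1.6273;t=np.array([555.,-2.]);R=np.array([[np.cos(th),-np.sin(th)],[np.sin(th),np.cos(th)]])
def st():
    from scipy.spatial.transform import Rotation as Ro
    s=r.sense();p=np.array(s['eef_pos']);M=Ro.from_euler('xyz',s['tcp_rot']).as_matrix()
    e=p+M@[11,0,r.tips_ahead]; b=p+M@[-11,0,r.tips_ahead]
    ch=lambda q:np.r_[(q[:2]-t)@R,q[2]-110].round(1).tolist()
    print(round(s['clock'],2),"tcp",ch(p),"front edge",ch(e),"back",ch(b),np.round(s['tcp_rot'],3),np.round(s['contact_force'],1),s['opening'],r.tips_ahead)
E
python3 -c "from h import *;st()"
```

```text
1.88 tcp [-257.8, 3.6, 145.6] front edge [-241.8, 3.6, 123.5] back [-263.4, 3.6, 118.9] [-3.141 -0.209  1.625] [ 0.3 -0.4 -0.1] 0.2915778876916872 25.0
```

Emit:
carry_out(delta_pos=[[-0.0076,0,0.0358],[-0.0152,0,0.0717],[-0.0229,0,0.1076],[-0.0229,0,0.1076]], rot=[[0,0,0],[0,0,0],[0,0,0],[0,0,0]])

```text
clock: 2.38
eef_pos: [564.2, -257.6, 144.0]
tcp_rot: [-3.137, -0.21, 1.626]
contact_force: [0.5, 0.4, 1.1]
opening: 0.297
grasp_force: 0.0
```

```bash
python3 -c "
from h import *;st()
import cv2
a=r.grab_frame('top')[180:300,250:470];b=r.grab_frame('side')[130:290,230:450]
cv2.imwrite('pics/a1.png',np.vstack([cv2.resize(a,(550,300),interpolation=2),cv2.resize(b,(412,300),interpolation=2) if 0 else cv2.copyMakeBorder(cv2.resize(b,(412,300),interpolation=2),0,0,0,138,0)]))"
```

```text
2.38 tcp [-255.7, 5.3, 34.0] front edge [-239.7, 5.4, 11.9] back [-261.2, 5.4, 7.3] [-3.137 -0.21   1.626] [0.5 0.4 1.1] 0.2968125338296786 25.0
```

View pics/a1.png

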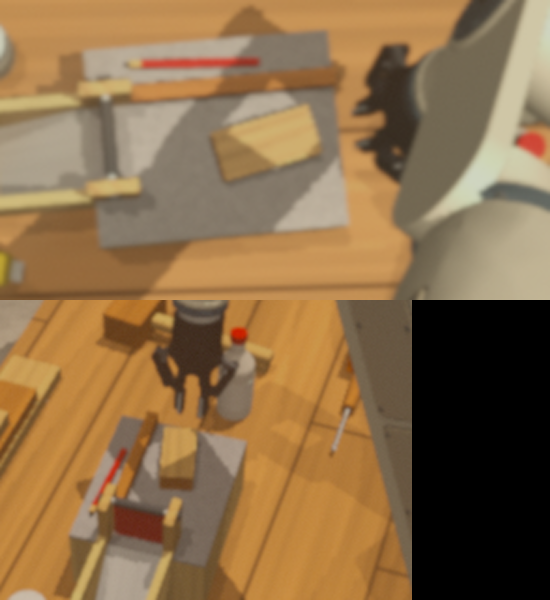

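The fingers are behind the offcut on the deck's centre line, with the glue bottle clear. I start pushing slowly.

Emit:
carry_out(delta_pos=[[0.0147,0,0.0031],[0.0274,0,0.0058],[0.0352,0,0.0075],[0.043,0,0.0092],[0.0509,0,0.0108],[0.0587,0,0.0125],[0.0665,0,0.0141],[0.0743,0,0.0158]], rot=[[0,0,0],[0,0,0],[0,0,0],[0,0,0],[0,0,0],[0,0,0],[0,0,0],[0,0,0]])

```text
clock: 3.48
eef_pos: [561.7, -182.3, 146.2]
tcp_rot: [-3.142, -0.209, 1.627]
contact_force: [-0.0, -0.7, 0.8]
opening: 0.292
grasp_force: 0.5
```

```bash
python3 -c "
from h import *;st()
import cv2
a=r.grab_frame('top')[180:300,250:470];b=r.grab_frame('side')[170:290,250:415]
cv2.imwrite('pics/a2.png',np.vstack([cv2.resize(a,(550,300),interpolation=2),cv2.copyMakeBorder(cv2.resize(b,(412,300),interpolation=2),0,0,0,138,0)]))"
```

```text
3.48 tcp [-180.4, 3.5, 36.2] front edge [-164.4, 3.5, 14.1] back [-185.9, 3.5, 9.5] [-3.142 -0.209  1.627] [-0.  -0.7  0.8] 0.29200208096971897 25.0
```

View pics/a2.png

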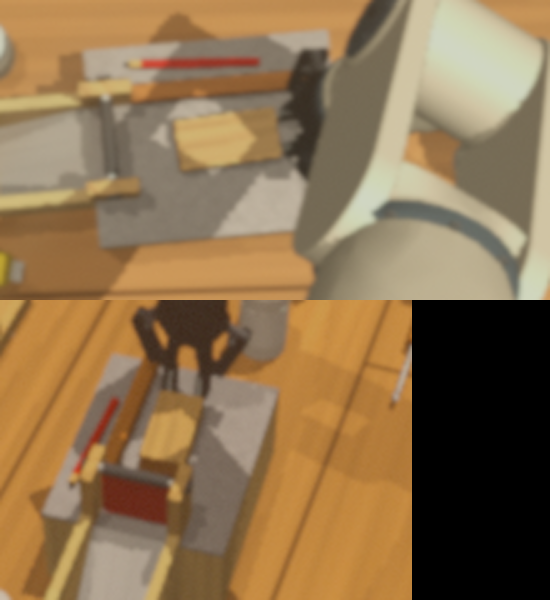

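The offcut has squared up against the fingers. Its front top corners are at crop (174,123) and (185,170). I check the clearance to the cheeks.

```bash
python3 -c "
from h import *
w=ray('top',np.array([(174,123),(185,170)])/2.5+[250,180],140)[:,:2];print((w-t)@R)"
```

```text
[[-64.77208708 -13.02345658]
 [-71.33540267  34.00382771]]
```

Emit:
carry_out(delta_pos=[[0.0068,0,0.0015],[0.0137,0,0.0029],[0.0205,0,0.0044],[0.0274,0,0.0058],[0.0323,0,0.0069]], rot=[[0,0,0.6],[0,0,1.2],[0,0,1.8],[0,0,2.4],[0,0,3]])

```text
clock: 4.2
eef_pos: [559.8, -149.3, 146.2]
tcp_rot: [-3.13, -0.209, 1.573]
contact_force: [1.1, -0.8, -0.3]
opening: 0.288
grasp_force: 0.3
```

```bash
python3 -c "
from h import *;st()
import cv2
a=r.grab_frame('top')[200:275,270:380]
cv2.imwrite('pics/a3.png',cv2.resize(a,(770,525),interpolation=2))"
```

```text
4.2 tcp [-147.3, 3.5, 36.2] front edge [-131.4, 2.9, 14.1] back [-152.9, 4.1, 9.5] [-3.13  -0.209  1.573] [ 1.1 -0.8 -0.3] 0.2877536207733355 25.0
```

View pics/a3.png

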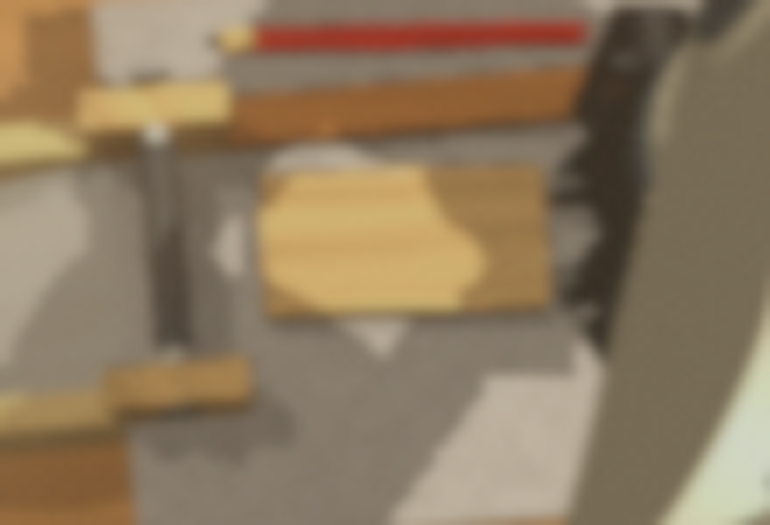

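The offcut lies nearly straight in the lane, at rows 170–315 against cheek faces at about 130 and 365, so it clears both sides. I push on through the flap, turning the fingers back square.

Emit:
carry_out(delta_pos=[[0.0061,-0.0003,0.0013],[0.0122,-0.0006,0.0026],[0.0183,-0.001,0.0039],[0.0244,-0.0013,0.0052],[0.0305,-0.0016,0.0065],[0.0366,-0.0019,0.0078],[0.0427,-0.0023,0.0091],[0.0489,-0.0026,0.0104]], rot=[[0,0,-0.4],[0,0,-0.8],[0,0,-1.2],[0,0,-1.5],[0,0,-1.9],[0,0,-2.2],[0,0,-2.6],[0,0,-3]])

```text
clock: 5.25
eef_pos: [557.0, -99.4, 146.3]
tcp_rot: [3.141, -0.209, 1.628]
contact_force: [0.2, -2.3, 0.5]
opening: 0.291
grasp_force: 0.3
```

```bash
python3 -c "
from h import *;st()
import cv2
a=r.grab_frame('top')[195:275,260:380];b=r.grab_frame('side')[170:290,250:415]
cv2.imwrite('pics/a4.png',np.vstack([cv2.resize(a,(450,300),interpolation=2),cv2.copyMakeBorder(cv2.resize(b,(412,300),interpolation=2),0,0,0,38,0)]))"
```

```text
5.25 tcp [-97.3, 3.5, 36.3] front edge [-81.4, 3.5, 14.1] back [-102.9, 3.5, 9.5] [ 3.141 -0.209  1.628] [ 0.2 -2.3  0.5] 0.29084244513953 25.0
```

View pics/a4.png

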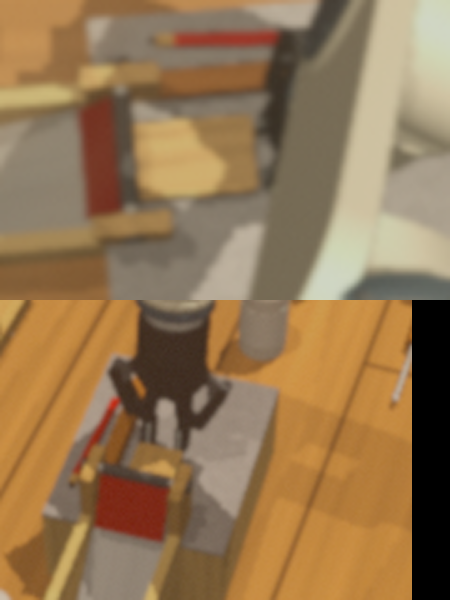

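The flap is open with the offcut's front under it. I push on towards the drop edge.

Emit:
carry_out(delta_pos=[[0.0061,0,0.0013],[0.0122,0,0.0026],[0.0183,0,0.0039],[0.0244,0,0.0052],[0.0305,0,0.0065],[0.0366,0,0.0078],[0.0428,0,0.0091],[0.0469,0,0.01]], rot=[[0,0,0],[0,0,0],[0,0,0],[0,0,0],[0,0,0],[0,0,0],[0,0,0],[0,0,0]])

```text
clock: 6.35
eef_pos: [554.3, -51.5, 146.3]
tcp_rot: [3.142, -0.209, 1.627]
contact_force: [0.6, -0.4, 0.8]
opening: 0.29
grasp_force: 0.5
```

```bash
python3 -c "
from h import *;st()
import cv2
a=r.grab_frame('top')[195:275,210:330];b=r.grab_frame('side')[170:370,230:405]
cv2.imwrite('pics/a5.png',np.hstack([cv2.resize(a,(450,300),interpolation=2),cv2.resize(b,(262,300),interpolation=2)]))"
```

```text
6.35 tcp [-49.4, 3.5, 36.3] front edge [-33.4, 3.5, 14.1] back [-54.9, 3.5, 9.5] [ 3.142 -0.209  1.627] [ 0.6 -0.4  0.8] 0.28972624503161404 25.0
```

View pics/a5.png

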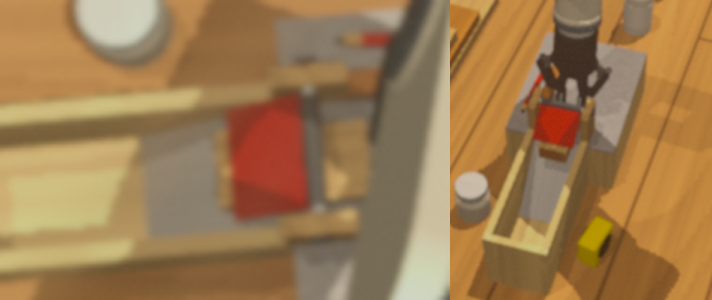

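The flap is up and the offcut's nose is showing past it, about to tip. I push a little further.

Emit:
carry_out(delta_pos=[[0.003,0,0.0006],[0.006,0,0.0013],[0.009,0,0.0019],[0.01,0,0.0021],[0.01,0,0.0021]], rot=[[0,0,0],[0,0,0],[0,0,0],[0,0,0],[0,0,0]])

```text
clock: 7.08
eef_pos: [553.7, -41.6, 146.2]
tcp_rot: [-3.142, -0.21, 1.627]
contact_force: [-0.6, -0.3, 0.2]
opening: 0.295
grasp_force: 0.0
```

```bash
python3 -c "
from h import *;st()
for c in('top','side'):
    r.grab_frame(c)
    for n in('offcut','flap'): print(c,n,[(np.round(d['box']).tolist(),round(d['p'],2)) for d in r.recognise(n,c)[:2]])"
```

```text
7.08 tcp [-39.4, 3.5, 36.2] front edge [-23.5, 3.5, 14.1] back [-45.0, 3.5, 9.5] [-3.142 -0.21   1.627] [-0.6 -0.3  0.2] 0.2951887798709533 25.0
top offcut [([264.0, 224.0, 304.0, 253.0], 0.63)]
top flap [([272.0, 221.0, 296.0, 252.0], 0.72)]
side offcut [([288.0, 262.0, 314.0, 293.0], 0.85)]
side flap [([285.0, 237.0, 323.0, 272.0], 0.76), ([288.0, 140.0, 373.0, 169.0], 0.26)]
```

Emit:
carry_out(delta_pos=[[0,0,0],[0,0,0],[0,0,0],[0,0,0]], rot=[[0,0,0],[0,0,0],[0,0,0],[0,0,0]])

```text
clock: 7.88
eef_pos: [553.7, -41.7, 146.2]
tcp_rot: [-3.142, -0.209, 1.627]
contact_force: [-1.0, -0.0, -0.1]
opening: 0.292
grasp_force: 0.0
```

```bash
python3 -c "
from h import *;st()
import cv2
a=r.grab_frame('top')[195:275,210:330];b=r.grab_frame('side')[170:370,230:405]
cv2.imwrite('pics/a6.png',np.hstack([cv2.resize(a,(450,300),interpolation=2),cv2.resize(b,(262,300),interpolation=2)]))
for c in('top','side'):
    for n in('offcut','flap'): print(c,n,[(np.round(d['box']).tolist(),round(d['p'],2)) for d in r.recognise(n,c)[:2]])"
```

```text
7.88 tcp [-39.6, 3.5, 36.2] front edge [-23.6, 3.5, 14.1] back [-45.2, 3.5, 9.5] [-3.142 -0.209  1.627] [-1.  -0.  -0.1] 0.291504593015752 25.0
top offcut [([236.0, 232.0, 272.0, 256.0], 0.9)]
top flap [([289.0, 219.0, 295.0, 248.0], 0.7)]
side offcut [([315.0, 314.0, 337.0, 345.0], 0.74), ([265.0, 438.0, 330.0, 479.0], 0.63)]
side flap [([288.0, 236.0, 320.0, 259.0], 0.98)]
```

View pics/a6.png

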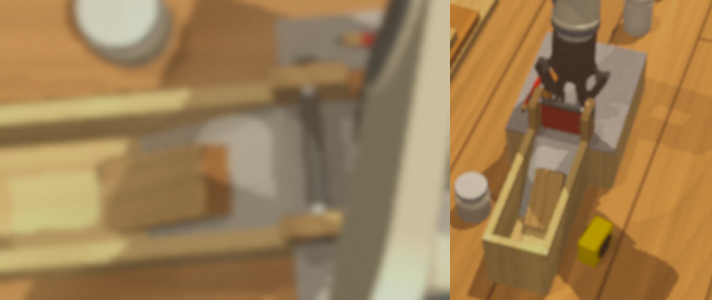

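The offcut has slid into the bin (crop 105–230, 145–230) and the flap hangs shut. I draw the fingers back and lift them.

Emit:
carry_out(delta_pos=[[-0.025,0,-0.0053],[-0.05,0,-0.0106],[-0.08,0,-0.017],[-0.08,0,-0.04],[-0.08,0,-0.08],[-0.08,0,-0.12],[-0.08,0,-0.12],[-0.08,0,-0.12]], rot=[[0,0,0],[0,0,0],[0,0,0],[0,0,0],[0,0,0],[0,0,0],[0,0,0],[0,0,0]])

```text
clock: 9.18
eef_pos: [559.2, -144.6, 246.5]
tcp_rot: [-3.141, -0.21, 1.627]
contact_force: [0.2, 0.3, -0.1]
opening: 0.295
grasp_force: 0.0
```

```bash
python3 -c "
from h import *;st()
import cv2
for c in('top','side'):
    a=r.grab_frame(c)
    if c=='top': A=a[190:280,180:330]
    else: B=a[170:370,230:405]
    for n in('offcut','flap','pencil'): print(c,n,[(np.round(d['box']).tolist(),round(d['p'],2)) for d in r.recognise(n,c)[:1]])
cv2.imwrite('pics/a7.png',np.hstack([cv2.resize(A,(500,300),interpolation=2),cv2.resize(B,(262,300),interpolation=2)]))"
```

```text
9.18 tcp [-142.7, 3.9, 136.5] front edge [-126.7, 3.9, 114.3] back [-148.2, 3.9, 109.8] [-3.141 -0.21   1.627] [ 0.2  0.3 -0.1] 0.29481933018204676 25.0
top offcut [([239.0, 230.0, 272.0, 258.0], 0.85)]
top flap [([291.0, 220.0, 298.0, 249.0], 0.7)]
top pencil [([300.0, 205.0, 353.0, 208.0], 0.46)]
side offcut [([280.0, 280.0, 309.0, 324.0], 0.74)]
side flap [([287.0, 236.0, 322.0, 258.0], 0.88)]
side pencil [([277.0, 209.0, 297.0, 242.0], 0.51)]
```

View pics/a7.png

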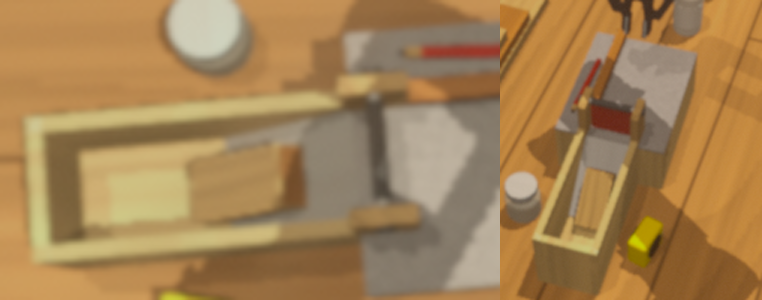

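The offcut is at rest in the bin about 100 mm past the hinge, the flap is shut, the pencil is unmoved and the gripper is clear. I hand in.

```bash
python3 -c "
from rig import r
print(r.sign_off())"
```

```text
the job is handed in; nothing more can be done
None
```

The offcut was pushed through the flap and now rests in the bin; the flap is shut, the pencil hasn't moved, and the job was handed in at about 9.5 s of the 53 s allowed (the hand-in call returned no verdict).

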